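# Lock the jig's fence with its quarter-turn thumbscrew

### The job

Lock the sliding fence of the drilling jig: slide the fence until the slot in its tongue stands over the slot in the index bar hidden underneath, then put the quarter-turn thumbscrew from its stand down through both slots until its flange sits flush on the tongue, and give it a quarter turn so that its cross bar locks under the index bar; let go of it. The index bar's slot can be up to 12 mm either side of the mark and cannot be seen, so feel for it gently with the screw, never pressing or dragging it against the jig with more than about 30 N. Leave the gauge and the tee fitting where they are.

Things in the scene. Friction and masses are not known exactly. Their poses are not given: they have to be found in the camera images.
- jig: The drilling jig, fixed to the bench: a long low dark steel channel, 92 mm (x) by 230 mm (y, from -100 to +130 mm), 38 mm high. Origin on the bench below the white mark scribed on both rails; z up; y is the direction in which the fence slides. Two side rails (30 to 46 mm from the middle line, tops 38 mm above the bench) guide the fence.
- mark (a point): Point between the scribed marks, jig x = y = 0, 37 mm above the bench. Under the tongue lies the fixed index bar, flat top 28 mm, underside 20 mm above the bench, hollow below down to 4 mm. Its hidden slot, 27 mm along jig x, 11.5 mm along jig y, is at jig x = 0 and anywhere from -12 to +12 mm in jig y: it differs every time and is not measured.
- fence (a joint): Slide of the fence along jig y, in m: 0 when the tongue's slot is at the mark, positive towards jig +y; travel -0.02 to 0.07; starts at 0.03 to 0.06. It slides stiffly (about 2.5 N) and stays where it is left.
- fence_slot (a point): Centre of the slot through the fence's tongue, at its top face, 37 mm above the bench. The tongue is a light grey steel plate 58 mm wide, 8 mm thick (29 to 37 mm above the bench); its slot is 27 mm along jig x and 13 mm along jig y. Dragging something that stands in this slot along jig y moves the fence too.
- fence_top (a point): Middle of the top edge of the fence's upright, 84 mm in jig +y from the tongue's slot, 76 mm above the bench. The upright is a plate 58 mm wide (jig x), 10 mm thick (jig y), rising 39 mm above the tongue; it can be gripped across its thickness from above or pushed.
- screw: The quarter-turn thumbscrew (80 to 170 g), loose, upright in its stand. Origin on its axis in the underside of its flange, z up. Steel flange 28 mm across, from 0 to +5 mm; above it a black flat wing to grip, 26 mm long (x), 10 mm thick (y), from +5 to +31 mm. When fully home its origin is 37 mm above the bench, its cross bar is 3 mm below the index bar and is free to turn.
- stand: Fixed grey stand, 50 x 50 x 38 mm, holding the screw in a slot 27 mm (its x) by 14 mm (its y) in its top; origin in the middle of its underside; the screw's flange rests on its top at 38 mm. Lift the screw straight up 35 mm to clear it.
- gauge_b: Bystander: small black pressure gauge lying on its back, 62 x 43 x 23 mm, loose; origin at its underside.
- tee_a: Bystander: black tee fitting, 38 x 54 x 18 mm, loose; origin at its underside.
- screw_tip (a point): Lowest point of the screw, 29 mm below its origin. The shank is 10 mm across, with a flat-ended cross bar, 9 mm wide, 9 mm high and 22 mm long along the screw's x axis (parallel to the wing), from 20 to 29 mm below the origin. It passes the slots only with cross bar and wing along jig x. With the tip resting on the index bar the origin is 57 mm above the bench.
There are look-alikes about, which are no part of the job. There is more than one size of the jig; the one meant has the size given above.

How it is judged:
By the outcome, as a careful person would: the job done as asked, in the order asked, and still so for the second after the job is handed in, with the robot touching nothing.
It also fails if it takes over 72 s, if anything falls off the work surface, if the arm or the gripper's body presses on something with over 40 N, if the wrist force passes 120 N, or if a joint passes its speed limit or range.

### The arm

A 6-joint arm with a two-finger parallel gripper is mounted at the origin on the work surface; the furniture and walls round the work are solid. World frame = base frame: x ahead of the robot, y to its left, z up, the work surface at z = 0. Lengths are in m, angles in rad, forces in N, time in s.
With the tool pointing down it reaches from about 0.25 to 0.775 m from the base axis. Payload 4 kg.
Tool frame: the origin (TCP) lies between the finger pads; the fingertips stand 25 mm ahead of it and the grasp point (between the pads) lies 6 mm ahead of it (robot.tip_reach is the z of the fingertips in the tool frame, in m); z points along the fingers, y is the line along which they close (so a half turn about z gives the same grasp; the last joint's range is limited). The gripper opens to 94 mm and grips with 3 to 60 N. Pads are 16 mm wide; open, the fingers measure 119 mm over their backs; the gripper's body (75 mm by 177 mm) begins 78 mm behind the grasp point.
Start: joints at [-1.428, 0.087, 1.371, -0, 1.684, -0.103], TCP at [0.134, -0.533, 0.231] pointing down, gripper open.
Joint ranges: [-3.1, 3.1], [-0.76, 2.03], [0.27, 2.55], [-1.08, 4.22], [0.17, 2.65], [-2.57, 2.57]. Speed limits (rad/s): [2.79, 2.79, 3.14, 3.14, 3.14, 3.14].

### API

Orientations are given as [roll, pitch, yaw] about the fixed x, y, z axes, in that order (R = Rz(yaw) Ry(pitch) Rx(roll)).
In Python, from bench import robot gives the robot as it stands. The module is installed in compiled form; this text tells all that it offers.
- The arm moves only by the shell command python3 -m handwheel 'ROWS'. ROWS is JSON, a list of rows, each a list of 3 entries, a list of its own where there are three numbers: the turn, a rotation vector about the world's x, y, z in units of 90 degrees (1.0 is 90 degrees), then the shift along the world's x, y, z in units of 0.05 m (1.0 is 0.05 m), then the closure, from 0 (fully open) to 1 (shut). A call has 1 to 5 rows; each row shifts and turns the commanded pose from where the row before left it; what a row does not reach is not made up. A row lasts 1/10 s, in which the tool goes at most 50 mm and 8.59 degrees, less where a joint would pass 70% of its speed; a pose out of reach is approached as far as the arm can. A call with a number of a shift or a turn outside -1 to 1 is refused whole. A call with a gripper value outside its range is refused whole. The fingers move at their own pace and stop on an object; the grip force is fixed at half the most. Time passes only in rows, so rows that do not move let the fingers close. It gives the time, the measured TCP pose, the force, the opening and the grip force at its end, in the units of the state.
- robot.get_obs(): the state, without advancing time (a new reading comes with each control period).
- robot.snapshot(name): name is "side" or "top"; returns (picture, depth): 480x640x3 uint8, red, green, blue; 480x640 float32, m along the optical axis (not along the pixel's ray), 0 where there is no reading.
- robot.calibration(name): a dict with "mtx" (3x3 intrinsics, pixels), "D" ([k1, k2, p1, p2, k3] as OpenCV has them; the pictures are not rectified), "extrinsics" (4x4, takes a point from camera to world coordinates). Camera axes: x right, y down, z forward; pixel columns grow to the right and rows downward; lengths in m; the calibration is good to about 2 mm. A picture is of the moment at which its call begins. calibration takes no time and is no camera call.
- robot.close_job(): hands the job in; it is judged then, once.
Trained networks look in the newest picture that a camera, given by its name, has taken for a name from the list of things; names that differ only in an ending like _2 or _b are one class to them, and where a whole thing is asked for, a point or a joint stands for the part that bears it (a point fixed in the world has none). Each returns a list of dicts, best first, with "p" (0 to 1); they miss things now and then, are a little off and sometimes report something else, mostly with a low value. They report only what shows in the picture. A call takes as long as a camera call. They do not tell look-alikes from the thing itself.
- robot.boxes_of(query, camera): "bbox" ([left, top, right, bottom] in pixels, round what is visible of it).
The state is a dict: "time": time; "joint_positions": joint angles; "qvel": joint speeds; "joint_torque": joint torques, N m; "tool_pos": TCP position; "ee_rot": TCP orientation; "wrist_force": force on the tool from outside, world axes, zero at the start; "wrist_torque": the same for the moment, N m; "width": finger opening in m; "finger_force": force on a finger pad.
Only numpy, scipy, OpenCV 4.12 (cv2) and the standard library are available. Lean on these libraries where they do the work, as an engineer would, in place of code of your own. Each camera call takes 0.05 s, during which the arm holds its last target. There are 200 camera calls.

## Working session

There is one attempt and no reset: what is moved stays moved. The work goes in short steps, Python scripts to look and compute and a shell command to move; the robot and the scene stay as the last step left them, time stands still between calls to the robot, and variables do not carry over. Pictures are saved under pics/ and viewed, at most 10 in all, crops included, and the job is handed in when it is done.

```bash
mkdir -p pics; cat > h.py <<'E'
from bench import robot
import numpy as np, cv2
def snap(n,f=None):
    p,d=robot.snapshot(n)
    if f: cv2.imwrite('pics/'+f,p[:,:,::-1])
    return p,d
def world(n,u,v,d):
    c=robot.calibration(n); K=np.array(c['mtx']);D=np.array(c['D']);T=np.array(c['extrinsics'])
    q=cv2.undistortPoints(np.array([[[u,v]]],float),K,D)[0,0]
    return (T@[q[0]*d,q[1]*d,d,1])[:3]
def atz(n,u,v,z):
    a=world(n,u,v,.1);b=world(n,u,v,1.);t=(z-a[2])/(b[2]-a[2]);return a+t*(b-a)
E
python3 - <<'E'
from h import *
for n in('top','side'):
    p,d=snap(n,n+'0.png')
    np.save(n+'0.npy',d)
    for q in('jig','screw','stand','fence','fence_slot','fence_top','gauge_b','tee_a'):
        try:
            for r in robot.boxes_of(q,n): 
                b=np.round(r['bbox']).astype(int); u,v=(b[0]+b[2])//2,(b[1]+b[3])//2
                print(n,q,round(r['p'],2),b,np.round(world(n,u,v,d[v,u]),3))
        except Exception as e: print(q,e)
print(robot.get_obs(), np.array(robot.calibration('top')['extrinsics']).round(3),np.array(robot.calibration('side')['extrinsics']).round(3))
E
```

```text
top jig 0.89 [358 280 418 303] [ 0.168 -0.04   1.295]
top screw 0.46 [376 215 388 230] [ 0.404 -0.237  0.067]
top screw 0.16 [249 182 320 221] [0.462 0.017 0.025]
top stand 0.77 [371 212 390 233] [ 0.405 -0.233  0.06 ]
top fence 0.89 [366 287 416 299] [ 0.226 -0.267  0.023]
top fence 0.66 [247 184 319 220] [0.459 0.02  0.027]
top fence_slot 0.87 [246 184 323 221] [0.459 0.017 0.024]
top fence_slot 0.61 [367 281 415 299] [ 0.233 -0.267  0.026]
top fence_top 0.82 [364 284 414 299] [ 0.232 -0.266  0.002]
top fence_top 0.72 [247 184 319 219] [0.46 0.02 0.03]
top tee_a 0.72 [427 200 444 217] [ 0.456 -0.388  0.014]
top tee_a 0.48 [247 183 322 221] [0.459 0.017 0.024]
side jig 0.93 [258 242 305 312] [0.455 0.026 0.037]
side jig 0.65 [342 204 368 241] [ 0.238 -0.202  0.045]
side jig 0.3 [284 214 303 238] [ 0.414 -0.214  0.033]
side stand 0.49 [286 213 304 237] [ 0.408 -0.221  0.032]
side fence 0.84 [264 254 300 299] [0.452 0.02  0.035]
side fence 0.63 [349 207 366 228] [ 0.223 -0.268  0.02 ]
side fence_slot 0.78 [266 255 296 301] [0.455 0.026 0.033]
side fence_slot 0.61 [346 205 364 230] [ 0
[... 401 characters left out ...]
4030188e-03]), 'joint_torque': array([ 1.80226438e-03, -3.40031004e+01, -3.02598667e+01,  7.18262116e-02,
        2.35733431e-02, -1.98795578e-05]), 'tool_pos': array([ 0.13382362, -0.53350636,  0.23054126]), 'ee_rot': array([3.14141980e+00, 3.14757759e-05, 2.45786774e-01]), 'wrist_force': array([-1.04439491,  0.63296014,  0.37538768]), 'wrist_torque': array([0.01097873, 0.00262934, 0.0112676 ]), 'finger_force': 0.0, 'width': 0.09383016741262783} [[ 0.022 -0.988  0.151  0.168]
 [-0.999 -0.026 -0.024 -0.04 ]
 [ 0.028 -0.151 -0.988  1.295]
 [ 0.     0.     0.     1.   ]] [[-0.997  0.046 -0.062  0.45 ]
 [ 0.077  0.566 -0.821  1.258]
 [-0.003 -0.823 -0.568  0.99 ]
 [ 0.     0.     0.     1.   ]]
```

View pics/top0.png

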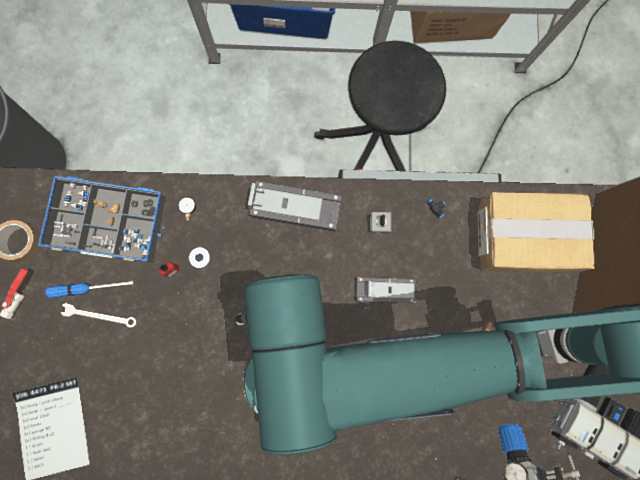

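View pics/side0.png

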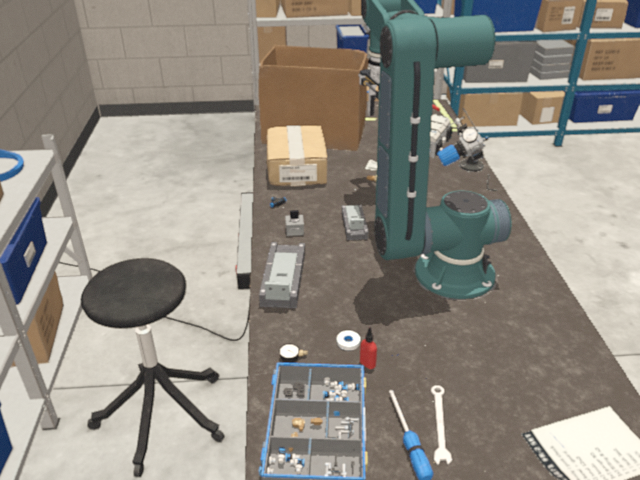

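The top view shows two jigs: a long one at about (293,207) and a short look-alike at (386,290). The stand with a black wing is at (380,221), the tee at (437,207), and a gauge-like item at (187,207).

Candidates are long jig (293,207) against short jig (386,290), and screw in stand (380,221). I'll measure the jigs and check them in a crop.

```bash
python3 - <<'E'
from h import *
p=cv2.imread('pics/top0.png');c=p[172:242,238:398];cv2.imwrite('pics/c1.png',cv2.resize(c,None,fx=5,fy=5,interpolation=cv2.INTER_CUBIC))
d=np.load('top0.npy')
for nm,(u0,v0,u1,v1) in dict(big=(240,175,345,238),small=(350,270,422,308),stand=(366,207,395,238)).items():
    P=np.array([world('top',u,v,d[v,u]) for v in range(v0,v1) for u in range(u0,u1) if d[v,u]>0])
    for lo,hi in((.02,.2),(.03,.034),(.034,.042),(.05,.09)):
        Q=P[(P[:,2]>lo)&(P[:,2]<hi)]
        if len(Q)<6: continue
        (cx,cy),(w,h),a=cv2.minAreaRect((Q[:,:2]*1000).astype(np.float32)); print(nm,lo,hi,len(Q),round(cx,1),round(cy,1),round(w,1),round(h,1),round(a,1),Q[:,2].mean().round(4),Q.mean(0).round(4))
E
```

```text
Traceback (most recent call last):
  File "h.py", line 8, in world
    c=robot.calibration(n); K=np.array(c['mtx']);D=np.array(c['D']);T=np.array(c['extrinsics'])
ValueError: time passes only in moves, steps and waits
```

View pics/c1.png

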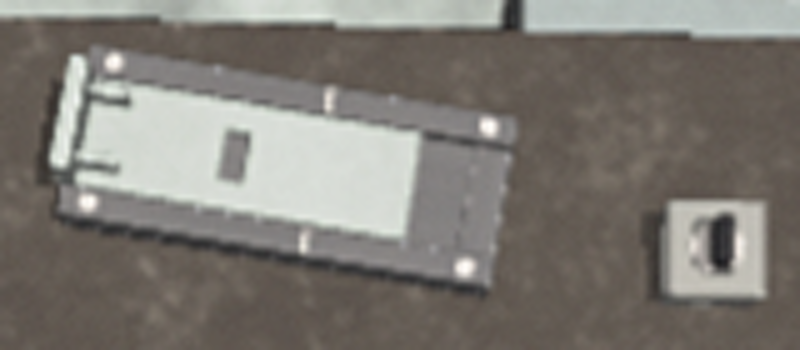

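```bash
cat > h.py <<'E'
from bench import robot
import numpy as np, cv2, functools
@functools.lru_cache
def cal(n):
    c=robot.calibration(n); return np.array(c['mtx']),np.array(c['D']),np.array(c['extrinsics'])
def snap(n,f=None):
    p,d=robot.snapshot(n)
    if f: cv2.imwrite('pics/'+f,p[:,:,::-1])
    return p,d
def world(n,u,v,d):
    K,D,T=cal(n)
    q=cv2.undistortPoints(np.array([[[u,v]]],float),K,D)[0,0]
    return (T@[q[0]*d,q[1]*d,d,1])[:3]
def atz(n,u,v,z):
    a=world(n,u,v,.1);b=world(n,u,v,1.);t=(z-a[2])/(b[2]-a[2]);return a+t*(b-a)
E
python3 - <<'E'
from h import *
d=np.load('top0.npy')
for nm,(u0,v0,u1,v1) in dict(big=(240,180,345,238),small=(350,270,422,308),stand=(366,207,395,238)).items():
    P=np.array([world('top',u,v,d[v,u]) for v in range(v0,v1) for u in range(u0,u1) if d[v,u]>0])
    for lo,hi in((.02,.1),(.034,.042),(.05,.09)):
        Q=P[(P[:,2]>lo)&(P[:,2]<hi)]
        if len(Q)<6: continue
        (cx,cy),(w,h),a=cv2.minAreaRect((Q[:,:2]*1000).astype(np.float32)); print(nm,lo,hi,len(Q),round(cx,1),round(cy,1),round(w,1),round(h,1),round(a,1),Q.mean(0).round(4))
f=lambda x,y:(238+(x+.5)/5-.5,172+(y+.5)/5-.5)
for n,x,y,z in [('mark1',330,99,.038),('mark2',305,240,.038),('slot',234,155,.037),('b1',114,62,.038),('b2',488,126,.038),('b3',88,202,.038),('b4',464,267,.038),('wingtop',721,242,.069),('wa',720,212,.069),('wb',721,271,.069),('stand',715,249,.038),('s1',667,200,.038),('s2',767,202,.038),('s3',664,297,.038),('s4',766,299,.038),('up1',78,55,.076),('up2',60,168,.076)]:
    print(n,atz('top',*f(x,y),z).round(4))
print([c.round(4) for c in cal('top')[:2]])
E
```

```text
big 0.02 0.1 3151 450.9 -10.7 232.7 93.3 81.5 [ 0.45   -0.0093  0.0366]
big 0.034 0.042 2005 450.9 -11.4 231.4 92.8 81.5 [ 0.452  -0.0025  0.0371]
big 0.05 0.09 155 465.2 89.3 30.6 57.7 81.1 [0.4651 0.0949 0.0684]
small 0.02 0.1 1157 234.3 -253.3 154.1 63.3 89.9 [ 0.2345 -0.2592  0.0253]
small 0.034 0.042 12 231.2 -234.1 63.3 26.5 79.3 [ 0.2318 -0.2193  0.0363]
small 0.05 0.09 24 235.8 -206.3 35.5 5.5 0.0 [ 0.238  -0.2067  0.0517]
stand 0.02 0.1 390 411.9 -237.6 50.0 51.1 0.9 [ 0.41   -0.2363  0.0409]
stand 0.034 0.042 261 412.4 -237.1 48.8 51.2 2.6 [ 0.4116 -0.236   0.0377]
stand 0.05 0.09 51 412.4 -237.2 25.3 10.1 2.2 [ 0.4116 -0.2368  0.0663]
mark1 [ 0.486  -0.0339  0.038 ]
mark2 [ 0.4101 -0.0228  0.038 ]
slot [0.4546 0.0157 0.037 ]
b1 [0.5026 0.0803 0.038 ]
b2 [ 0.4738 -0.1175  0.038 ]
b3 [0.4271 0.0909 0.038 ]
b4 [ 0.3979 -0.1062  0.038 ]
wingtop [ 0.4087 -0.2359  0.069 ]
wa [ 0.4244 -0.2354  0.069 ]
wb [ 0.3937 -0.2359  0.069 ]
stand [ 0.411  -0.2377  0.038 ]
s1 [ 0.4365 -0.2123  0.038 ]
s2 [ 0.4369 -0.265   0.038 ]
s3 [ 0.3848 -0.211   0.038 ]
s4 [ 0.3851 -0.2645  0.038 ]
up1 [0.4956 0.0951 0.076 ]
up2 [0.4365 0.1018 0.076 ]
[array([[489.1949,   0.    , 316.8057],
       [  0.    , 489.1949, 238.8953],
       [  0.    ,   0.    ,   1.    ]]), array([0.0448, 0.    , 0.    , 0.    , 0.    ])]
```

The long jig measures about 231 x 93 mm with yaw −8.4°, so it is the one meant; the look-alike is 154 x 63 mm. In the crop its slot is at (234,155), the marks at (330,99) and (305,240), and the wing in its stand at (721,242). I'll go above the screw now.

```bash
python3 -m handwheel '[[[0,0,-0.07],[0.55,0.59,0],0],[[0,0,-0.07],[0.55,0.59,0],0],[[0,0,0],[0.55,0.59,0],0],[[0,0,0],[0.55,0.59,0],0],[[0,0,0],[0.55,0.59,0],0]]' >/dev/null
python3 -m handwheel '[[[0,0,0],[0.55,0.59,0],0],[[0,0,0],[0.55,0.59,0],0],[[0,0,0],[0.55,0.59,-0.4],0],[[0,0,0],[0.55,0.59,-0.8],0],[[0,0,0],[0.55,0.59,-0.8],0]]'
python3 -m handwheel '[[[0,0,0],[0,0,0],0],[[0,0,0],[0,0,0],0]]'
```

```text
time: 1.9
tool_pos: [0.4037, -0.2446, 0.1402]
ee_rot: [3.139, -0.003, 0.026]
wrist_force: [0.8, -0.5, -0.8]
width: 0.0941
finger_force: 0.0
time: 2.1
tool_pos: [0.4021, -0.2449, 0.1395]
ee_rot: [-3.141, 0.002, 0.028]
wrist_force: [-0.2, 0.1, 0.3]
width: 0.0938
finger_force: 0.0
```

```bash
python3 -m handwheel '[[[0,0,0],[0.18,0.17,0],0],[[0,0,0],[0,0,-0.5],0],[[0,0,0],[0,0,-0.5],0],[[0,0,0],[0,0,-0.37],0],[[0,0,0],[0,0,0],0]]'
python3 -m handwheel '[[[0,0,0],[0,0,0],1],[[0,0,0],[0,0,0],1],[[0,0,0],[0,0,0],1],[[0,0,0],[0,0,0],1],[[0,0,0],[0,0,0],1]]'
```

```text
time: 2.6
tool_pos: [0.4103, -0.2371, 0.0706]
ee_rot: [-3.14, 0.002, 0.024]
wrist_force: [-0.2, 0.1, -0.6]
width: 0.0942
finger_force: 0.0
time: 3.1
tool_pos: [0.4116, -0.2372, 0.0722]
ee_rot: [3.141, -0.001, 0.026]
wrist_force: [0.2, 0.0, 0.3]
width: 0.0571
finger_force: 0.0
```

```bash
python3 -m handwheel '[[[0,0,0],[0,0,0],1],[[0,0,0],[0,0,0],1],[[0,0,0],[0,0,0],1],[[0,0,0],[0,0,0],1],[[0,0,0],[0,0,0],1]]' >/dev/null
python3 -m handwheel '[[[0,0,0],[0,0,0],1],[[0,0,0],[0,0,0],1],[[0,0,0],[0,0,0],1],[[0,0,0],[0,0,0],1],[[0,0,0],[0,0,0],1]]'
```

```text
time: 4.1
tool_pos: [0.4113, -0.2372, 0.0716]
ee_rot: [3.141, -0.0, 0.026]
wrist_force: [-0.0, -1.8, -0.8]
width: 0.0101
finger_force: 30.0
```

```bash
python3 -m handwheel '[[[0,0,0],[0,0,0.3],1],[[0,0,0],[0,0,0.4],1],[[0,0,0],[0,0,0.4],1],[[0,0,0],[0,0,0],1],[[0,0,-0.05],[0.1,0.5,0],1]]'
python3 -m handwheel '[[[0,0,-0.06],[0.13,0.7,0],1],[[0,0,0],[0.13,0.7,0],1],[[0,0,0],[0.13,0.7,0],1],[[0,0,0],[0.13,0.7,0],1],[[0,0,0],[0.13,0.7,0],1]]'
python3 -m handwheel '[[[0,0,0],[0.12,0.7,0],1],[[0,0,0],[0,0.36,0],1],[[0,0,0],[0,0,0],1],[[0,0,0],[0,0,0],1]]'
python3 - <<'E'
from h import *
p,d=snap('top'); cv2.imwrite('pics/t1.png',cv2.resize(p[172:242,238:398,::-1],None,fx=5,fy=5,interpolation=cv2.INTER_CUBIC))
p,d=snap('side'); cv2.imwrite('pics/s1.png',cv2.resize(p[200:320,240:400,::-1],None,fx=5,fy=5,interpolation=cv2.INTER_CUBIC))
o=robot.get_obs();print(o['tool_pos'],o['ee_rot'],o['joint_positions'])
E
```

```text
time: 4.6
tool_pos: [0.4161, -0.2135, 0.1264]
ee_rot: [3.14, -0.0, -0.058]
wrist_force: [0.4, 0.8, -1.4]
width: 0.0095
finger_force: 30.0
time: 5.1
tool_pos: [0.4479, -0.0353, 0.125]
ee_rot: [-3.141, 0.002, -0.147]
wrist_force: [1.2, -0.2, -2.4]
width: 0.0096
finger_force: 30.0
time: 5.5
tool_pos: [0.454, 0.016, 0.1254]
ee_rot: [3.141, 0.002, -0.146]
wrist_force: [-1.4, -0.1, -0.7]
width: 0.01
finger_force: 30.0
[0.45434987 0.01518468 0.12587058] [ 3.14098515e+00  1.19008887e-03 -1.47843170e-01] [-9.10306995e-02 -8.07362844e-02  1.74853446e+00 -5.41431364e-04
  1.47501716e+00  1.62766054e+00]
```

View pics/s1.png

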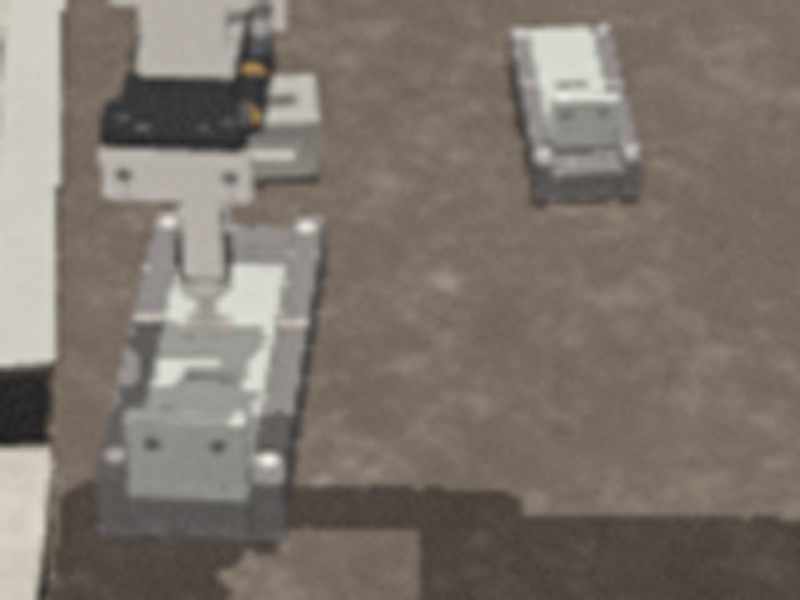

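The side crop shows the screw held at about (205,300), right above the tongue slot at about (207,375). The empty stand is behind it at (290,110). I'll descend gently.

```bash
python3 -m handwheel '[[[0,0,0],[0,0,-0.25],1],[[0,0,0],[0,0,-0.22],1],[[0,0,0],[0,0,0],1]]'
python3 -m handwheel '[[[0,0,0],[0,0,-0.04],1],[[0,0,0],[0,0,-0.04],1],[[0,0,0],[0,0,0],1]]'
```

```text
time: 5.9
tool_pos: [0.4528, 0.0156, 0.1002]
ee_rot: [3.141, 0.005, -0.148]
wrist_force: [-0.4, -0.7, -1.8]
width: 0.0099
finger_force: 30.0
time: 6.2
tool_pos: [0.4547, 0.0159, 0.099]
ee_rot: [3.142, 0.0, -0.147]
wrist_force: [-1.1, -0.4, -0.7]
width: 0.0095
finger_force: 30.0
```

```bash
python3 -m handwheel '[[[0,0,0],[0,0,-0.03],1],[[0,0,0],[0,0,0],1]]'|sed -n '2p;4p'
python3 -m handwheel '[[[0,0,0],[0,0,-0.03],1],[[0,0,0],[0,0,0],1]]'|sed -n '2p;4p'
python3 -m handwheel '[[[0,0,0],[0,0,-0.02],1],[[0,0,0],[0,0,0],1]]'|sed -n '2p;4p'
```

```text
tool_pos: [0.4548, 0.016, 0.0977]
wrist_force: [-0.4, 0.6, -1.5]
tool_pos: [0.4547, 0.016, 0.096]
wrist_force: [0.2, -0.5, -1.5]
tool_pos: [0.4546, 0.016, 0.095]
wrist_force: [-0.5, -0.5, -1.0]
```

```bash
python3 -m handwheel '[[[0,0,0],[0,0,-0.03],1],[[0,0,0],[-0.003,-0.02,0],1],[[0,0,0],[-0.006,-0.04,0],1],[[0,0,0],[-0.006,-0.04,0],1]]'|sed -n '2p;4p'
python3 -m handwheel '[[[0,0,0],[-0.01,-0.07,0],1],[[0,0,0],[-0.01,-0.07,0],1],[[0,0,0],[0,0,0],1]]'|sed -n '2p;4p'
```

```text
tool_pos: [0.454, 0.0116, 0.0935]
wrist_force: [1.0, 3.0, -2.7]
tool_pos: [0.4528, 0.0035, 0.0935]
wrist_force: [0.4, 2.3, -2.4]
```

```bash
python3 -m handwheel '[[[0,0,0],[-0.01,-0.07,0],1],[[0,0,0],[-0.01,-0.07,0],1],[[0,0,0],[-0.01,-0.07,0],1],[[0,0,0],[-0.01,-0.06,0],1],[[0,0,0],[0,0,0],1]]'|sed -n '2p;4p'
python3 -m handwheel '[[[0,0,0],[0,0,-0.03],1],[[0,0,0],[0,0,0],1]]'|sed -n '2p;4p'
python3 -m handwheel '[[[0,0,0],[0,0,-0.02],1],[[0,0,0],[0,0,0],1]]'|sed -n '2p;4p'
```

```text
tool_pos: [0.4508, -0.0102, 0.0935]
wrist_force: [-0.2, 0.5, -1.9]
tool_pos: [0.4512, -0.0101, 0.0922]
wrist_force: [-0.1, 0.9, -1.4]
tool_pos: [0.4509, -0.0099, 0.091]
wrist_force: [-0.4, 0.7, -0.5]
```

```bash
for i in 1; do python3 -m handwheel '[[[0,0,0],[0,0,-0.01],1],[[0,0,0],[0,0,0],1]]'|sed -n '2p;4p'
python3 -m handwheel '[[[0,0,0],[0,0,-0.01],1],[[0,0,0],[0,0,0],1]]'|sed -n '2p;4p'
python3 -m handwheel '[[[0,0,0],[0,0,-0.01],1],[[0,0,0],[0,0,0],1]]'|sed -n '2p;4p'; done
```

```text
tool_pos: [0.451, -0.0097, 0.0906]
wrist_force: [0.1, -0.2, -2.0]
tool_pos: [0.4511, -0.0096, 0.0906]
wrist_force: [-1.0, -0.5, 2.1]
tool_pos: [0.4511, -0.0097, 0.0905]
wrist_force: [-2.8, -0.3, 4.8]
```

```bash
python3 -m handwheel '[[[0,0,0],[-0.003,-0.02,0],1],[[0,0,0],[0,0,0],1]]'|sed -n '2p;4p'
python3 -m handwheel '[[[0,0,0],[-0.003,-0.02,0],1],[[0,0,0],[0,0,0],1]]'|sed -n '2p;4p'
python3 -m handwheel '[[[0,0,0],[-0.003,-0.02,0],1],[[0,0,0],[0,0,0],1]]'|sed -n '2p;4p'
```

```text
tool_pos: [0.4511, -0.0099, 0.0905]
wrist_force: [-1.6, 2.0, 5.3]
tool_pos: [0.4511, -0.0103, 0.0905]
wrist_force: [-1.6, 4.2, 6.2]
tool_pos: [0.4511, -0.0107, 0.0905]
wrist_force: [-1.9, 5.6, 5.6]
```

```bash
python3 -m handwheel '[[[0,0,0],[-0.003,-0.02,0],1],[[0,0,0],[0,0,0],1]]'|sed -n '2p;4p'
python3 -m handwheel '[[[0,0,0],[-0.003,-0.02,0],1],[[0,0,0],[0,0,0],1]]'|sed -n '2p;4p'
python3 -m handwheel '[[[0,0,0],[-0.003,-0.02,0],1],[[0,0,0],[0,0,0],1]]'|sed -n '2p;4p'
```

```text
tool_pos: [0.4511, -0.0113, 0.0906]
wrist_force: [-1.6, 7.4, 4.0]
tool_pos: [0.451, -0.0122, 0.0905]
wrist_force: [-0.3, 6.7, 5.6]
tool_pos: [0.4509, -0.0131, 0.0905]
wrist_force: [-1.4, 6.5, 5.7]
```

```bash
python3 -m handwheel '[[[0,0,0],[-0.003,-0.02,0],1],[[0,0,0],[0,0,0],1]]'|sed -n '2p;4p'
python3 -m handwheel '[[[0,0,0],[-0.003,-0.02,0],1],[[0,0,0],[0,0,0],1]]'|sed -n '2p;4p'
python3 -m handwheel '[[[0,0,0],[-0.003,-0.02,0],1],[[0,0,0],[0,0,0],1]]'|sed -n '2p;4p'
```

```text
tool_pos: [0.4507, -0.0142, 0.0905]
wrist_force: [-0.8, 5.4, 6.1]
tool_pos: [0.4506, -0.0151, 0.0905]
wrist_force: [-2.2, 6.9, 5.5]
tool_pos: [0.4505, -0.0162, 0.0906]
wrist_force: [-1.6, 6.5, 4.5]
```

```bash
python3 -m handwheel '[[[0,0,0],[0,0,0],1]]'
```

```text
time: 10.9
tool_pos: [0.4504, -0.0162, 0.0905]
ee_rot: [-3.136, -0.001, -0.147]
wrist_force: [-1.1, 6.2, 4.3]
width: 0.0098
finger_force: 30.0
```

```bash
python3 -m handwheel '[[[0,0,0],[-0.003,-0.02,0],1],[[0,0,0],[0,0,0],1]]'|sed -n '2p;4p'
python3 -m handwheel '[[[0,0,0],[-0.003,-0.02,0],1],[[0,0,0],[0,0,0],1]]'|sed -n '2p;4p'
python3 -m handwheel '[[[0,0,0],[-0.003,-0.02,0],1],[[0,0,0],[0,0,0],1]]'|sed -n '2p;4p'
```

```text
tool_pos: [0.4503, -0.0172, 0.0905]
wrist_force: [-1.3, 6.2, 4.5]
tool_pos: [0.4502, -0.0182, 0.0905]
wrist_force: [-0.4, 6.3, 4.9]
tool_pos: [0.4501, -0.0192, 0.0905]
wrist_force: [-0.3, 5.6, 4.8]
```

```bash
python3 -m handwheel '[[[0,0,0],[-0.003,-0.02,0],1],[[0,0,0],[0,0,0],1]]'|sed -n '2p;4p'
python3 -m handwheel '[[[0,0,0],[-0.003,-0.02,0],1],[[0,0,0],[0,0,0],1]]'|sed -n '2p;4p'
python3 -m handwheel '[[[0,0,0],[-0.003,-0.02,0],1],[[0,0,0],[0,0,0],1]]'|sed -n '2p;4p'
```

```text
tool_pos: [0.4499, -0.0202, 0.0905]
wrist_force: [0.5, 6.2, 5.1]
tool_pos: [0.4498, -0.0212, 0.0905]
wrist_force: [-0.8, 5.4, 5.1]
tool_pos: [0.4496, -0.0222, 0.0905]
wrist_force: [-0.2, 6.3, 5.8]
```

```bash
python3 -m handwheel '[[[0,0,0],[-0.003,-0.02,0],1],[[0,0,0],[0,0,0],1]]'|sed -n '2p;4p'
python3 -m handwheel '[[[0,0,0],[-0.003,-0.02,0],1],[[0,0,0],[0,0,0],1]]'|sed -n '2p;4p'
python3 -m handwheel '[[[0,0,0],[-0.003,-0.02,0],1],[[0,0,0],[0,0,0],1]]'|sed -n '2p;4p'
```

```text
tool_pos: [0.4494, -0.0232, 0.0905]
wrist_force: [-0.2, 6.8, 5.4]
tool_pos: [0.4493, -0.0242, 0.0905]
wrist_force: [-0.2, 5.8, 5.7]
tool_pos: [0.4491, -0.0252, 0.0905]
wrist_force: [-0.3, 6.3, 6.0]
```

```bash
python3 -m handwheel '[[[0,0,0],[-0.003,-0.02,0],1],[[0,0,0],[0,0,0],1]]'|sed -n '2p;4p'
python3 -m handwheel '[[[0,0,0],[-0.003,-0.02,0],1],[[0,0,0],[0,0,0],1]]'|sed -n '2p;4p'
python3 -m handwheel '[[[0,0,0],[-0.003,-0.02,0],1],[[0,0,0],[0,0,0],1]]'|sed -n '2p;4p'
```

```text
tool_pos: [0.449, -0.0262, 0.0905]
wrist_force: [-0.1, 6.4, 4.9]
tool_pos: [0.4489, -0.0272, 0.0905]
wrist_force: [-0.4, 5.9, 4.7]
tool_pos: [0.4487, -0.0283, 0.0905]
wrist_force: [-1.1, 6.2, 5.0]
```

```bash
python3 -m handwheel '[[[0,0,0],[-0.003,-0.02,0],1],[[0,0,0],[0,0,0],1]]'|sed -n '2p;4p'
python3 -m handwheel '[[[0,0,0],[-0.003,-0.02,0],1],[[0,0,0],[0,0,0],1]]'|sed -n '2p;4p'
python3 -m handwheel '[[[0,0,0],[-0.003,-0.02,0],1],[[0,0,0],[0,0,0],1]]'|sed -n '2p;4p'
```

```text
tool_pos: [0.4485, -0.0293, 0.0905]
wrist_force: [-0.6, 5.4, 6.0]
tool_pos: [0.4484, -0.0304, 0.0905]
wrist_force: [-1.6, 5.9, 4.8]
tool_pos: [0.4482, -0.0314, 0.0905]
wrist_force: [0.2, 6.5, 5.0]
```

```bash
python3 -m handwheel '[[[0,0,0],[-0.003,-0.02,0],1],[[0,0,0],[0,0,0],1]]'|sed -n '2p;4p'
python3 -m handwheel '[[[0,0,0],[-0.003,-0.02,0],1],[[0,0,0],[0,0,0],1]]'|sed -n '2p;4p'
python3 -m handwheel '[[[0,0,0],[-0.003,-0.02,0],1],[[0,0,0],[0,0,0],1]]'|sed -n '2,4p'
```

```text
tool_pos: [0.4481, -0.0325, 0.0905]
wrist_force: [-0.8, 6.4, 5.1]
tool_pos: [0.4479, -0.0336, 0.0905]
wrist_force: [-1.3, 5.8, 4.3]
tool_pos: [0.4478, -0.0349, 0.0903]
ee_rot: [-3.138, -0.002, -0.147]
wrist_force: [0.0, 5.8, 4.6]
```

```bash
python3 -m handwheel '[[[0,0,0],[-0.001,-0.01,0],1],[[0,0,0],[0,0,0],1]]'|sed -n '2p;4p'
python3 -m handwheel '[[[0,0,0],[-0.001,-0.01,0],1],[[0,0,0],[0,0,0],1]]'|sed -n '2p;4p'
```

```text
tool_pos: [0.4473, -0.0368, 0.0895]
wrist_force: [1.4, 2.3, 0.4]
tool_pos: [0.447, -0.0376, 0.0893]
wrist_force: [1.2, 2.3, -0.9]
```

Dropped into the index slot at about TCP y −0.0376. I'll press down gently.

```bash
python3 -m handwheel '[[[0,0,0],[0,0,-0.02],1],[[0,0,0],[0,0,0],1]]'|sed -n '2p;4p'
python3 -m handwheel '[[[0,0,0],[0,0,-0.02],1],[[0,0,0],[0,0,0],1]]'|sed -n '2p;4p'
python3 -m handwheel '[[[0,0,0],[0,0,-0.02],1],[[0,0,0],[0,0,0],1]]'|sed -n '2p;4p'
```

```text
tool_pos: [0.4467, -0.0375, 0.0882]
wrist_force: [1.3, 1.4, 0.0]
tool_pos: [0.4467, -0.0375, 0.0874]
wrist_force: [1.0, 3.3, -1.6]
tool_pos: [0.4467, -0.0375, 0.0863]
wrist_force: [1.5, 2.0, -0.5]
```

```bash
python3 -m handwheel '[[[0,0,0],[0,0,-0.04],1],[[0,0,0],[0,0,-0.04],1],[[0,0,0],[0,0,0],1]]'|sed -n '2p;4p'
python3 -m handwheel '[[[0,0,0],[0,0,-0.04],1],[[0,0,0],[0,0,0],1]]'|sed -n '2p;4p'
python3 -m handwheel '[[[0,0,0],[0,0,-0.04],1],[[0,0,0],[0,0,0],1]]'|sed -n '2p;4p'
```

```text
tool_pos: [0.4468, -0.0373, 0.0821]
wrist_force: [1.8, 3.5, -2.4]
tool_pos: [0.4469, -0.0373, 0.0803]
wrist_force: [1.7, 3.7, -1.7]
tool_pos: [0.4469, -0.0373, 0.0784]
wrist_force: [1.3, 4.6, -0.2]
```

```bash
python3 -m handwheel '[[[0,0,0],[0,0.01,-0.04],1],[[0,0,0],[0,0,0],1]]'|sed -n '2p;4p'
python3 -m handwheel '[[[0,0,0],[0,0,-0.04],1],[[0,0,0],[0,0,0],1]]'|sed -n '2p;4p'
python3 -m handwheel '[[[0,0,0],[0,0,-0.04],1],[[0,0,0],[0,0,0],1]]'|sed -n '2p;4p'
```

```text
tool_pos: [0.4468, -0.0372, 0.0763]
wrist_force: [2.2, 3.1, -0.9]
tool_pos: [0.4468, -0.0372, 0.0743]
wrist_force: [1.1, 2.9, -0.5]
tool_pos: [0.4467, -0.0372, 0.0723]
wrist_force: [1.3, 2.4, -0.5]
```

```bash
python3 -m handwheel '[[[0,0,0],[0,0,-0.02],1],[[0,0,0],[0,0,0],1]]'|sed -n '2p;4p'
python3 -m handwheel '[[[0,0,0],[0,0,-0.02],1],[[0,0,0],[0,0,0],1]]'|sed -n '2p;4p'
python3 -m handwheel '[[[0,0,0],[0,0,-0.02],1],[[0,0,0],[0,0,0],1]]'|sed -n '2p;4p'
```

```text
tool_pos: [0.4467, -0.0371, 0.0714]
wrist_force: [0.9, 2.9, -0.7]
tool_pos: [0.4467, -0.0371, 0.0705]
wrist_force: [0.3, 2.8, 0.4]
tool_pos: [0.4468, -0.0372, 0.0705]
wrist_force: [-0.8, 2.5, 6.2]
```

```bash
python3 -m handwheel '[[[0,0,0.03],[0,0.01,0.01],1],[[0,0,0.06],[0,0,0],1],[[0,0,0.07],[0,0,0],1],[[0,0,0.07],[0,0,0],1],[[0,0,0],[0,0,0],1]]'|sed -n '2,4p'
python3 -m handwheel '[[[0,0,0.07],[0,0,0],1],[[0,0,0.07],[0,0,0],1],[[0,0,0.07],[0,0,0],1],[[0,0,0],[0,0,0],1]]'|sed -n '2,4p'
```

```text
tool_pos: [0.4472, -0.0376, 0.0706]
ee_rot: [3.139, -0.0, 0.214]
wrist_force: [0.2, -0.4, 2.3]
tool_pos: [0.4473, -0.0374, 0.0705]
ee_rot: [3.139, 0.0, 0.542]
wrist_force: [1.0, -0.3, 3.2]
```

```bash
python3 -m handwheel '[[[0,0,0.07],[0,0,0],1],[[0,0,0.07],[0,0,0],1],[[0,0,0.07],[0,0,0],1],[[0,0,0.07],[0,0,0],1],[[0,0,0],[0,0,0],1]]'|sed -n '2,4p'
python3 -m handwheel '[[[0,0,0.07],[0,0,0],1],[[0,0,0.07],[0,0,0],1],[[0,0,0.07],[0,0,0],1],[[0,0,0.07],[0,0,0],1],[[0,0,0],[0,0,0],1]]'
python3 - <<'E'
from h import *
o=robot.get_obs();print(o['wrist_torque'],o['joint_positions'])
p,d=snap('side'); cv2.imwrite('pics/s2.png',cv2.resize(p[225:325,235:335,::-1],None,fx=6,fy=6,interpolation=cv2.INTER_CUBIC))
E
```

```text
tool_pos: [0.4472, -0.0371, 0.0706]
ee_rot: [3.14, 0.0, 0.98]
wrist_force: [0.3, -0.7, 2.5]
time: 19.3
tool_pos: [0.4474, -0.0371, 0.0705]
ee_rot: [3.14, 0.001, 1.419]
wrist_force: [1.1, -0.6, 3.3]
width: 0.0099
finger_force: 30.0
[-0.24276065 -0.30653233  0.05880782] [-2.08448873e-01 -4.90781494e-02  1.83462470e+00 -1.03534422e-03
  1.35435290e+00 -5.68720524e-02]
```

View pics/s2.png

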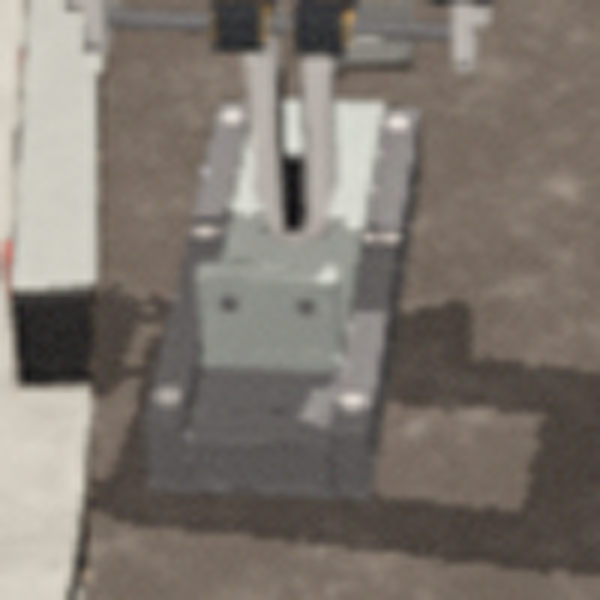

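The side crop shows the wing gripped at (292,190), now along jig y, with the screw seated on the tongue just behind the upright at (270,310). Next I release and retreat.

```bash
python3 -m handwheel '[[[0,0,0],[0,0,0],0.6],[[0,0,0],[0,0,0],0.6],[[0,0,0],[0,0,0],0.6],[[0,0,0],[0,0,0],0.6],[[0,0,0],[0,0,0],0.6]]' |sed -n '2,5p'
python3 -m handwheel '[[[0,0,0],[0,0,0.1],0.6],[[0,0,0],[0,0,0.3],0.6],[[0,0,0],[0,0,0.6],0.6],[[0,0,0],[0,0,0.8],0.6],[[0,0,0],[0,0,0.8],0.6]]'|sed -n '2,4p'
python3 -m handwheel '[[[0,0,0],[-0.6,-0.7,0.2],0.6],[[0,0,0],[-0.6,-0.7,0],0.6],[[0,0,0],[-0.6,-0.7,0],0.6],[[0,0,0],[-0.6,-0.7,0],0.6],[[0,0,0],[0,0,0],0.6]]'
python3 - <<'E'
from h import *
p,d=snap('top'); a=cv2.resize(p[172:242,238:338,::-1],None,fx=5,fy=5,interpolation=cv2.INTER_CUBIC)
q,_=snap('side'); b=cv2.resize(q[235:320,250:310,::-1],None,fx=5,fy=5,interpolation=cv2.INTER_CUBIC)[:,:295]
c=np.zeros((430,800,3),np.uint8);c[:350,:500]=a;c[:b.shape[0],502:502+b.shape[1]]=b[:430];cv2.imwrite('pics/f.png',c)
P=np.array([world('top',u,v,d[v,u]) for v in range(185,230) for u in range(245,338) if d[v,u]>0])
R=np.array([[.989,-.146],[.146,.989]]);J=(P[:,:2]-[.4487,-.0258])@R.T
m=(P[:,2]>.05)&(P[:,2]<.09);w=m&(J[:,1]<.04)
print('wing',J[w].min(0),J[w].max(0),P[w,2].max(),'upr',J[m&~w].mean(0),np.median(P[w,2]))
E
```

```text
tool_pos: [0.4466, -0.0365, 0.0698]
ee_rot: [-3.141, -0.0, 1.423]
wrist_force: [-0.2, 0.2, -0.5]
width: 0.0375
tool_pos: [0.4464, -0.0364, 0.2014]
ee_rot: [-3.141, -0.0, 1.424]
wrist_force: [0.7, -0.7, -0.1]
time: 20.85
tool_pos: [0.324, -0.1801, 0.2107]
ee_rot: [3.141, 0.003, 1.414]
wrist_force: [0.2, 0.0, -0.2]
width: 0.0376
finger_force: 0.0
wing [-0.00632001 -0.02117453] [0.00430863 0.00360543] 0.07272988416961423 upr [-0.00112302  0.07010618] 0.0657372985816973
```

View pics/f.png

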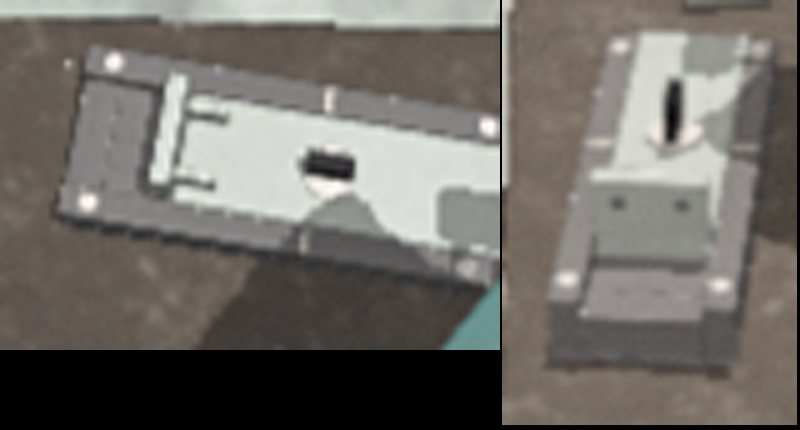

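The picture shows the flange down on the tongue at (328,170) and the wing along jig y at (330,163). The arm is clear and nothing else has moved, so I'm handing in.

```bash
python3 -c "
from bench import robot
print(robot.close_job())"
```

```text
the job is handed in; nothing more can be done
None
```

The fence is locked: the screw dropped into the hidden slot about 11 mm to the −y side of the mark, its flange sits flush on the tongue, it is turned 90° and released, and the job is handed in at about 21 s of the 72 s.

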